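# Lay the drained whetstone down and push it up to the board's stop

### The job

The two-layer whetstone has been left to drain, standing on its long narrow side on the sharpening board. Push it over with the fingertips so that it lies flat with its thin fine layer on top, then push it across the board until its long side sits flush against the raised stop strip along the board's far edge. Only push the stone, never pick it up, and leave everything else where it is.

Things in the scene. Friction and masses are not known exactly. Their poses are not given: they have to be found in the camera images.
- whetstone: Two-layer whetstone, a plain block 180 x 60 x 28 mm, 0.55-0.75 kg, the longest stone on the board. Origin at its centre; own y along the 180 mm length, z along the 60 mm width, x through the 28 mm thickness. It stands at first on a long narrow side, own z up, top 60 mm above the board. It tips once leaned past about 25 degrees (1 to 3 N at its top) and slides when flat under 3 to 6 N
- fine_face (a point): Centre of the whetstone's fine face (its own -x side, 14 mm from the block's centre). The fine layer is the thin one, 10 mm, pale; the coarse layer is the thick one, 18 mm, dark grey, on the +x side. At first the fine face looks towards the robot, within 32 degrees; pushed high on it, the stone falls away from the robot onto its coarse face and the fine face looks up
- stop (a point): Middle of the stop strip's working face, level with the board's top, 20 mm above the table. The strip is a wooden bar fixed along the board's far edge, 480 mm long, 25 mm wide, 14 mm high above the board's top. Axes: x square to the strip, from the robot's side towards it, y along the strip, z up. The board is fixed, 480 mm along y; its top runs 260 mm from the strip back towards the robot
- flattener: Bystander: flattening stone, a dark block 120 mm long, 50 mm high, 25 mm thick with a ribbed face, standing on edge on the board beside the whetstone (left or right of it). Origin at its centre, own y along its length, z up
- slurry_stone: Bystander: small pale stone block 28 x 45 mm, 26 mm high, on the board near its front edge, midway along it. Origin at the centre of its underside
- sprayer: Bystander: clear water sprayer, 72 mm across, 190 mm high, on the table to the left of the board. Origin at the centre of its underside
- oil_bottle: Bystander: amber oil bottle, 52 mm across, 130 mm high, on the table to the left of the board. Origin at the centre of its underside
- knife: Bystander: cook's knife, 310 mm long, lying on the table to the right of the board. Origin near its middle, on the table
- honing_guide: Bystander: aluminium honing guide with a roller, about 60 x 80 mm, 42 mm high, on the table between the board and the knife. Origin at the centre of its underside
- paste_tin: Bystander: flat round tin, 80 mm across, 28 mm high, on the table between the board and the knife. Origin at the centre of its underside
Things that resemble listed ones, but are neither listed nor needed, are in the scene too. Leave any purple or yellow look-alike of the whetstone alone.

How it is judged:
By the outcome, as a careful person would: the job done as asked, in the order asked, and still so for the second after the job is handed in, with the robot touching nothing.
It also fails if it takes over 40 s, if anything falls off the work surface, if the arm or the gripper's body presses on something with over 40 N, if the wrist force passes 120 N, or if a joint passes its speed limit or range.

### The arm

A 6-joint arm with a two-finger parallel gripper is mounted at the origin on the work surface. World frame = base frame: x ahead of the robot, y to its left, z up, the work surface at z = 0. Lengths are in mm, angles in rad, forces in N, time in s.
With the tool pointing down it reaches from about 350 to 975 mm from the base axis. Payload 7.1 kg.
Tool frame: the origin (TCP) lies on the front face of the gripper's body, between the roots of the fingers; the fingertips stand 80 mm ahead of it and the grasp point (between the pads) lies 61 mm ahead of it (env.tips_ahead is the distance from the TCP to the fingertips, in mm); z points along the fingers, y is the direction in which the jaws open and shut (so a half turn about z gives the same grasp; the last joint's range is limited). The gripper opens to 88 mm and grips with 3 to 60 N. Pads are 20 mm wide; open, the fingers measure 115 mm over their backs; the gripper's body (75 mm by 178 mm) begins 61 mm behind the grasp point.
Start: joints at [-1.158, 0.423, 1.63, -0, 1.089, -0.019], TCP at [261.581, -567.61, 302.675] pointing down, gripper open.
Joint ranges: [-3, 3], [-0.9, 2.11], [0.09, 2.58], [-1.31, 4.45], [0.11, 2.69], [-2.54, 2.54]. Speed limits (rad/s): [2.39, 2.39, 3.01, 3.14, 3.14, 3.14].

### API

Orientations are given as a unit quaternion [x, y, z, w].
In Python, from station import env, set_gripper, viewer, workorder gives the robot as it stands. Calls block until the motion is done:
- env.reach(position, orientation): joint-space move of the TCP to a pose.
- env.move_l(position, rot=None, rate=150, f_stop=None): straight line of the TCP; rot=None keeps the orientation; rate is the mean speed in mm/s. With f_stop (N) it stops when the force on the tool has changed by that much, and returns True; else False.
- env.move_joints(angles): joint-space move.
- set_gripper(opening): finger opening in mm; the grip force is fixed at half the most; returns when the fingers have stopped.
- env.hold(seconds).
- env.ik(position, orientation): joint angles nearest the present ones, or None.
- env.read_state(): the state.
- viewer.camera(name): name is "scene" or "top" or "wrist"; returns the picture (420x560x3 uint8, blue, green, red); there is no depth.
- viewer.camera_params(name): a dict with "fx", "fy", "cx", "cy" (pixels), "pose" (4x4, takes a point from camera to world coordinates); the wrist camera has in their place "tool_from_camera" (4x4, takes a point from camera to tool coordinates, whose origin is the TCP and whose axes are the flange's). Camera axes: x right, y up, looking along -z (the intrinsics and any distortion apply to the point x, -y, -z); pixel columns grow to the right and rows downward; lengths in mm; the calibration is good to about 2 mm. A picture is of the moment at which its call begins: read the wrist's pose just before it. camera_params takes no time and is no camera call.
A pose or a line that the arm cannot do raises env.IKError and nothing moves.
- workorder.sign_off(): hands the job in, once; it reports no verdict.
The state is a dict: "time_s": time; "qpos": joint angles; "dq": joint speeds; "tau": joint torques, N m; "tool_pos": TCP position; "orientation": TCP orientation; "force": force on the tool from outside, world axes, zero at the start; "wrist_torque": the same for the moment, N m; "width": finger opening in mm.
Only numpy, scipy, OpenCV 4.12 (cv2) and the standard library are available. Lean on these libraries where they do the work, as an engineer would, in place of code of your own. Each camera call takes 0.05 s, during which the arm holds its last target.

## Working session

There is one attempt and no reset: what is moved stays moved. The work goes in short steps, each a Python script; the robot and the scene stay as the last script left them, time stands still between calls to the robot, and variables do not carry over. Pictures are saved under pics/ and viewed, and the job is handed in when it is done.

```bash
mkdir -p pics; ls
python3 - <<'E'
from station import env, viewer
import cv2
for n in ["scene","top"]:
    im=viewer.camera(n); cv2.imwrite(f"pics/{n}0.png",im)
    p=viewer.camera_params(n); print(n,{k:(v if not hasattr(v,'round') else v.round(4).tolist()) for k,v in p.items()})
print(env.read_state()["time_s"], env.tips_ahead)
E
```

```text
pics
scene {'fx': 463.4728974125675, 'fy': 463.4728974125675, 'cx': 284.4271382227452, 'cy': 211.20886555603448, 'pose': [[-0.7552, -0.5319, 0.3831, 982.7524], [0.6554, -0.6102, 0.445, 492.2108], [-0.0029, 0.5871, 0.8095, 1058.9307], [0.0, 0.0, 0.0, 1.0]]}
top {'fx': 389.3411358966064, 'fy': 389.3411358966064, 'cx': 277.80820708142954, 'cy': 211.08061404406678, 'pose': [[0.0026, 0.9912, -0.1321, 346.067], [-0.9999, 0.0008, -0.0138, -56.367], [-0.0136, 0.1321, 0.9911, 1127.9208], [0.0, 0.0, 0.0, 1.0]]}
0.1 80.0
```

View pics/scene0.png

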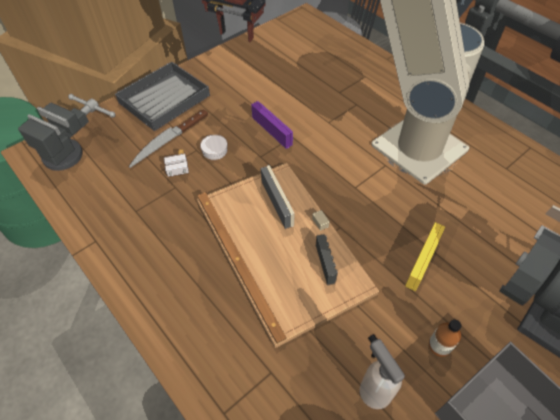

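View pics/top0.png

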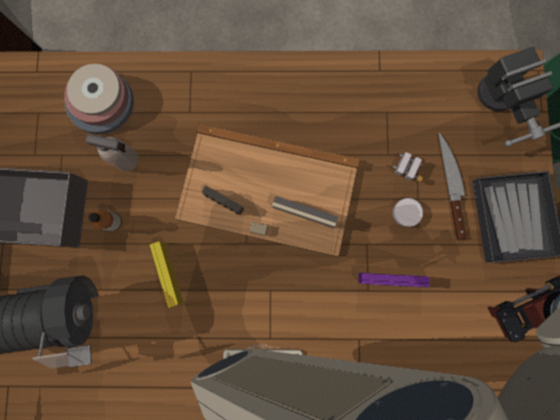

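The top view shows these candidates for the whetstone:
- grey and pale block at (306,212)
- dark flattener at (222,200)
- small slurry stone at (258,229)
- purple look-alike at (394,281)
- yellow look-alike at (164,274)

I choose the two-layer block at (306,212) and will check it in a close crop.

Run:
```python
import cv2, numpy as np
t=cv2.imread("pics/top0.png")[120:262,170:365]; s=cv2.imread("pics/scene0.png")[155:300,190:385]
a=cv2.resize(t,(780,568),interpolation=cv2.INTER_CUBIC)
b=cv2.resize(s,(780,580),interpolation=cv2.INTER_CUBIC)
cv2.imwrite("pics/topc.png",a);cv2.imwrite("pics/scenec.png",b)
```

```text
(no output)
```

View pics/topc.png

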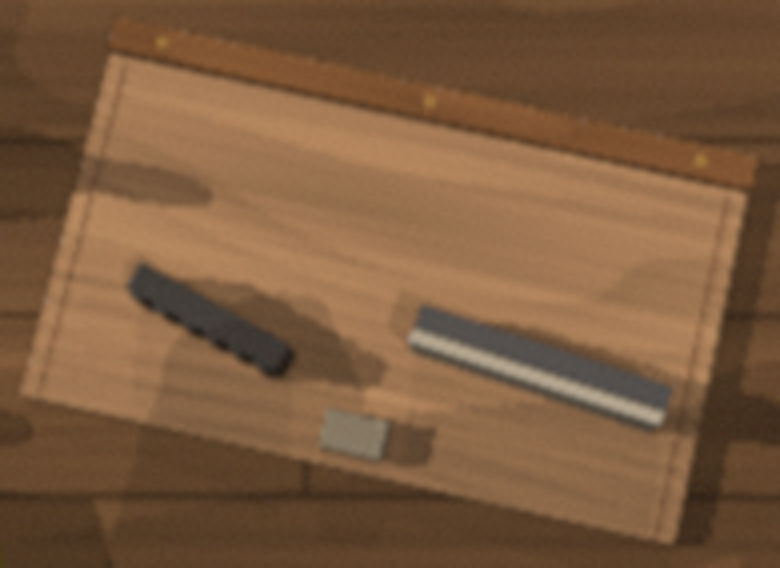

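View pics/scenec.png

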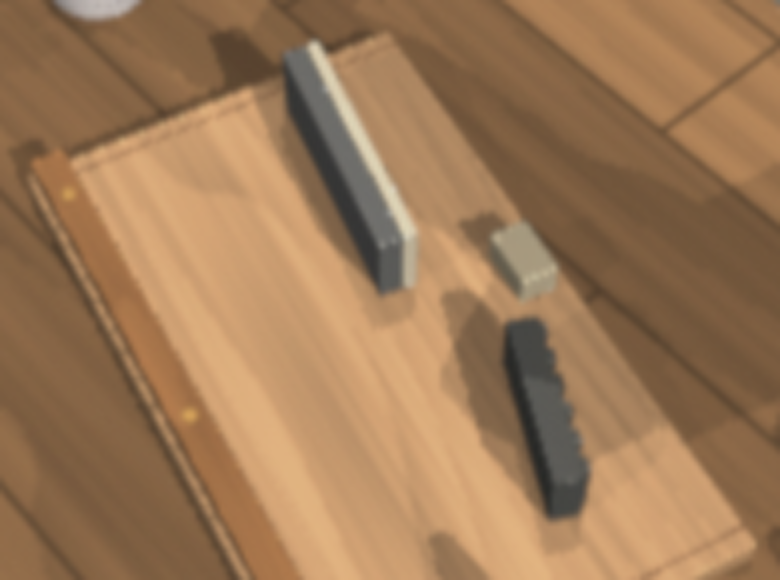

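The crop confirms it: a two-layer block with a dark far layer and a thin pale near layer. Its top corners in the 4x crop are about (422,306), (412,343), (660,425) and (668,387). The strip's inner edge runs (110,55)-(745,190). Next I localise these.

```bash
cat > h.py <<'E'
import numpy as np, cv2
from station import env, set_gripper, viewer, workorder
def ray(cam,uv,z):
    p=viewer.camera_params(cam); uv=np.atleast_2d(uv).astype(float)
    d=np.c_[(uv[:,0]-p['cx'])/p['fx'],-(uv[:,1]-p['cy'])/p['fy'],-np.ones(len(uv))]@p['pose'][:3,:3].T
    o=p['pose'][:3,3]; return o+d*((z-o[2])/d[:,2])[:,None]
def proj(cam,P):
    p=viewer.camera_params(cam); q=(np.atleast_2d(P)-p['pose'][:3,3])@p['pose'][:3,:3]
    return np.c_[p['cx']+p['fx']*q[:,0]/-q[:,2],p['cy']-p['fy']*q[:,1]/-q[:,2]]
def crop(uv,off,s=4): return (np.array(uv,float)+.5)/s-.5+np.array(off)
E
python3 - <<'E'
from h import *
np.set_printoptions(precision=1,suppress=True)
T=(170,120);S=(190,155)
print("top stone\n",ray("top",crop([(422,306),(412,343),(660,425),(668,387)],T),80))
print("top strip in z34/20\n",ray("top",crop([(110,53),(745,188)],T),34),ray("top",crop([(110,57),(745,192)],T),20))
print("board front",ray("top",crop([(22,398),(675,543)],T),20))
print("scene stone",ray("scene",crop([(286,55),(318,42),(414,232),(380,242)],S),80))
print("scene strip z34 inner",ray("scene",crop([(68,155),(300,575)],S),34))
print("scene front corners",ray("scene",crop([(388,36),(752,545)],S),20))
print("slurry z46",ray("top",crop([(327,408),(388,420),(382,460),(320,450)],T),46))
print("flatt z70",ray("top",crop([(140,264),(292,350),(275,377),(130,285)],T),70))
E
```

```text
top stone
 [[ 526.9  -34.3   80. ]
 [ 501.4  -27.6   80. ]
 [ 445.6 -195.1   80. ]
 [ 471.4 -200.9   80. ]]
top strip in z34/20
 [[ 722.2  195.2   34. ]
 [ 620.8 -264.9   34. ]] [[ 723.9  198.3   20. ]
 [ 621.3 -267.5   20. ]]
board front [[ 470.2  254.1   20. ]
 [ 367.8 -212.2   20. ]]
scene stone [[ 471.6 -200.5   80. ]
 [ 447.  -195.1   80. ]
 [ 505.4  -27.6   80. ]
 [ 527.4  -36.1   80. ]]
scene strip z34 inner [[ 622.1 -261.7   34. ]
 [ 703.3   93.    34. ]]
scene front corners [[ 370.9 -207.4   20. ]
 [ 477.   254.7   20. ]]
slurry z46 [[460.5  32.6  46. ]
 [452.1 -10.1  46. ]
 [424.1  -6.1  46. ]
 [431.   37.1  46. ]]
flatt z70 [[558.1 161.5  70. ]
 [498.   55.1  70. ]
 [479.3  66.5  70. ]
 [543.3 168.1  70. ]]
```

Both views agree within about 3 mm. The stone is turned about 18.7° and the strip about 12.5°, and the stone's far face is 141-160 mm from the strip. I'll push high on the fine face with the jaws open, so the two fingertips make a wide contact.

```bash
cat >> h.py <<'E'
from scipy.spatial.transform import Rotation as Ro
def quat(deg):  # tool down, tool y along (sin,cos); tool x chosen to stay near present wrist
    a=np.radians(deg); y=np.array([np.sin(a),np.cos(a),0]); z=np.array([0,0,-1.])
    best=None
    x0=Ro.from_quat(env.read_state()["orientation"]).as_matrix()[:,1]
    if y@x0<0: y=-y
    return Ro.from_matrix(np.c_[np.cross(y,z),y,z]).as_quat()
def nd(deg): a=np.radians(deg); return np.array([np.cos(a),-np.sin(a),0])
def st(): 
    s=env.read_state(); print("t",round(s["time_s"],2),"pos",np.round(s["tool_pos"],1),"F",np.round(s["force"],1),"w",round(s["width"],1))
E
python3 - <<'E'
from h import *
st(); print(env.read_state()["orientation"], Ro.from_quat(env.read_state()["orientation"]).as_matrix()[:,1])
q=quat(18.7); near=np.array([474.5,-111.5,0]); n=nd(18.7)
P=near-n*45
print(env.ik(P+[0,0,230],q), env.ik(P+[0,0,148],q))
env.reach(P+[0,0,230],q); st()
env.move_l(P+[0,0,148],rate=150); st()
cv2.imwrite("pics/w1.png",viewer.camera("wrist")); cv2.imwrite("pics/s1.png",viewer.camera("scene"))
E
```

```text
t 0.1 pos [ 261.4 -567.3  302. ] F [-0.4  0.2 -0.6] w 87.6
[ 9.76788828e-01  2.14203483e-01 -1.25571012e-04 -6.61754705e-04] [ 0.41846297 -0.90823286 -0.00134658]
[-2.47981712e-01  2.71575339e-01  2.07613367e+00 -4.44089210e-16
  7.93883646e-01  1.64919119e+00] [-2.47981712e-01  4.33491277e-01  2.11679270e+00 -4.44089210e-16
  5.91308681e-01  1.64919119e+00]
t 1.93 pos [432.2 -97.5 230.2] F [-0.  -0.3 -0.9] w 87.9
t 2.63 pos [432.2 -97.4 148.3] F [-0.7  0.3  0.8] w 87.5
```

View pics/s1.png

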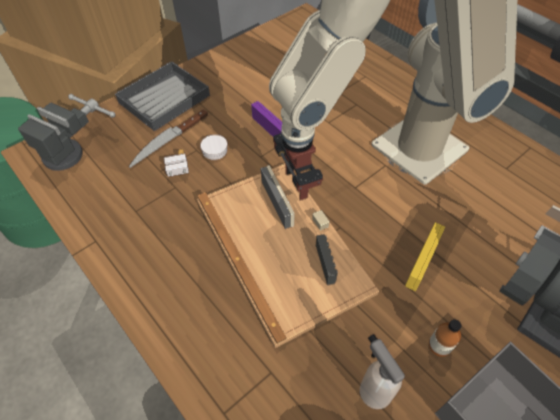

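View pics/w1.png

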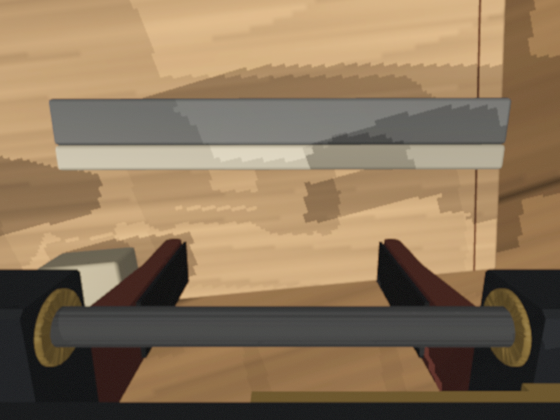

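The wrist view shows the stone parallel to the jaw axis, spanning columns 52-508 at rows 98-168. Both fingertips face it and the slurry stone is clear at lower left. Next is the tipping push.

Run:
```python
from h import *
n=nd(18.7); p=np.array([432.2,-97.4,148])
for a in (30,40,50,60,70):
    r=env.move_l(p+n*a,rate=50,f_stop=15); print(a,r); st()
    if r: break
cv2.imwrite("pics/w2.png",viewer.camera("wrist")); cv2.imwrite("pics/s2.png",viewer.camera("scene")[140:300,180:400].repeat(3,0).repeat(3,1))
```

```text
30 False
t 3.49 pos [ 460.3 -107.   147.8] F [-0.1 -0.2 -0.1] w 88.0
40 False
t 3.84 pos [ 470.2 -110.3  147.9] F [-0.9 -0.1 -0.1] w 87.7
50 False
t 4.19 pos [ 480.4 -113.7  148.1] F [ 0.3 -0.5  0.2] w 88.1
60 False
t 4.54 pos [ 489.4 -116.8  148. ] F [-0.8 -0.2  0.2] w 87.8
70 False
t 4.89 pos [ 498.9 -120.   148. ] F [-0.4  0.4  0.3] w 88.0
```

View pics/s2.png

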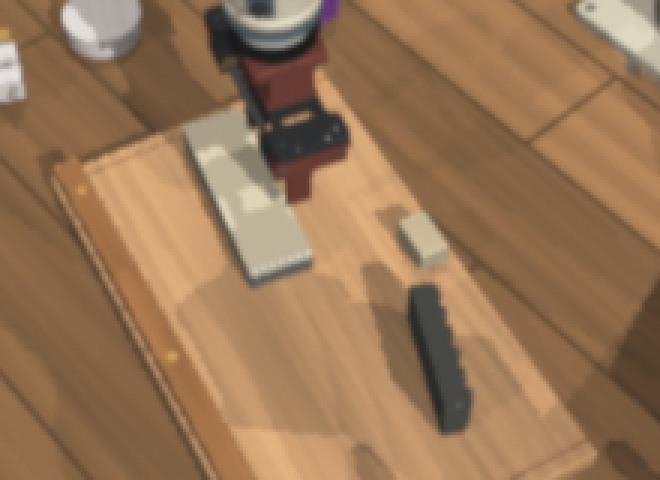

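View pics/w2.png

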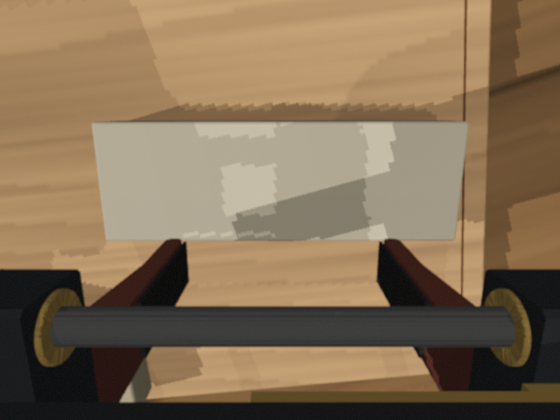

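The stone now lies flat, pale fine face up, spanning columns 93-467 at rows 122-240 of the wrist view. I'll back off, lower the fingertips to the stone's mid-height, make contact, and push while turning the jaws into line with the strip.

Run:
```python
from h import *
n=nd(18.7); p=np.array([498.9,-120,148]); m=nd(12.5)
env.move_l(p-n*28,rate=120)
env.move_l(p-n*28+[0,0,-38],rate=80); st()
r=env.move_l(p+n*5+[0,0,-38],rate=30,f_stop=2.5); print(r); st()
c=np.array(env.read_state()["tool_pos"]); c[2]=110
d=593-c@m; print("to go",d)
q=quat(12.5)
r=env.move_l(c+m*(d-12),rot=q,rate=35,f_stop=20); print(r); st()
cv2.imwrite("pics/w3.png",viewer.camera("wrist")); cv2.imwrite("pics/s3.png",viewer.camera("scene")[140:300,180:400].repeat(3,0).repeat(3,1))
```

```text
t 6.0 pos [ 472.5 -111.   109.8] F [-0.3 -0.1  0.4] w 87.6
True
t 6.7 pos [ 491.2 -117.4  109.9] F [-0.1 -0.1 -0.7] w 87.7
to go 87.99108661537872
False
t 9.05 pos [ 565.4 -133.9  110. ] F [-2.   1.2 -1.9] w 87.9
```

View pics/s3.png

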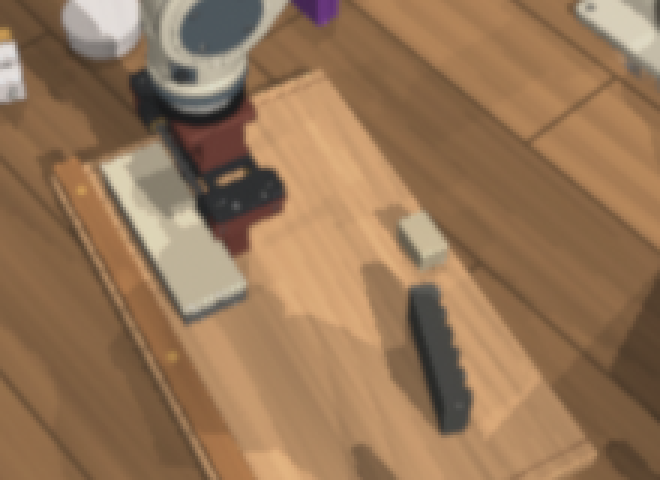

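View pics/w3.png

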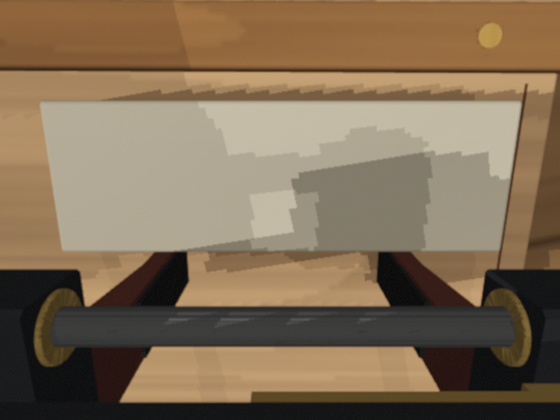

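The stone is parallel to the strip, with its far edge at row 101 against the strip's edge at about row 70, both level. I'll push the rest slowly until the contact force rises.

Run:
```python
from h import *
m=nd(12.5); c=np.array(env.read_state()["tool_pos"]); c[2]=110
r=env.move_l(c+m*30,rate=15,f_stop=14); print(r); st()
print("n",np.array(env.read_state()["tool_pos"])@m)
cv2.imwrite("pics/w4.png",viewer.camera("wrist"))
```

```text
True
t 10.2 pos [ 577.3 -136.4  109.6] F [-0.3 -0.9  0.3] w 88.1
n 593.1101804471649
```

View pics/w4.png

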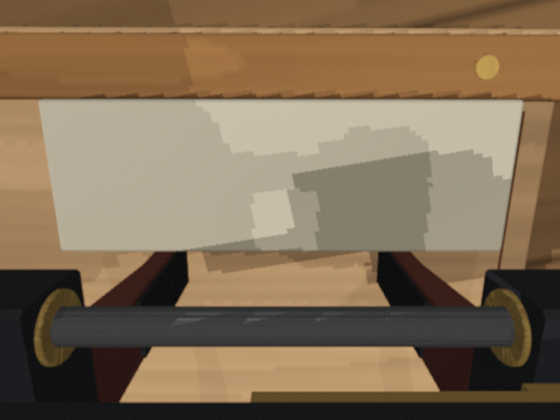

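It stopped at n=593.1, exactly where the strip contact was predicted. One more firm press to seat both ends, then I retreat and check.

Run:
```python
from h import *
m=nd(12.5); c=np.array(env.read_state()["tool_pos"]); c[2]=110
r=env.move_l(c+m*15,rate=12,f_stop=22); print(r); st()
print("n",np.array(env.read_state()["tool_pos"])@m)
c=np.array(env.read_state()["tool_pos"])
env.move_l(c-m*40,rate=100); env.move_l(c-m*40+[0,0,120],rate=150); 
w=viewer.camera("wrist"); cv2.imwrite("pics/w5.png",w)
env.reach([330,-420,280],quat(12.5)); st()
s=viewer.camera("scene"); t=viewer.camera("top")
cv2.imwrite("pics/s5.png",cv2.resize(s[150:300,180:380],(800,600),interpolation=cv2.INTER_CUBIC))
cv2.imwrite("pics/t5.png",cv2.resize(t[120:262,170:365],(780,568),interpolation=cv2.INTER_CUBIC))
cv2.imwrite("pics/t5f.png",t)
```

```text
True
t 11.02 pos [ 578.4 -136.6  108.4] F [0.6 0.  0.4] w 87.7
n 594.2662361862511
t 13.93 pos [ 330.5 -419.5  279.7] F [ 0.9  0.3 -0.5] w 87.7
```

View pics/w5.png

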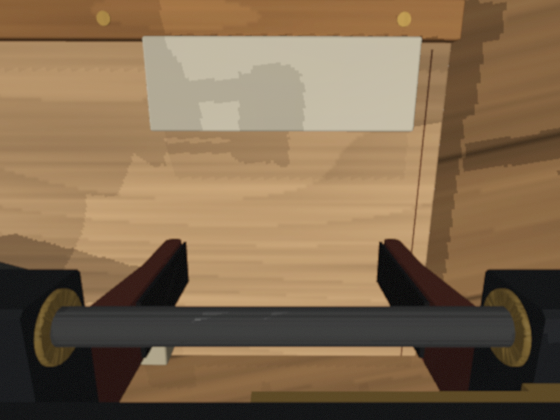

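View pics/s5.png

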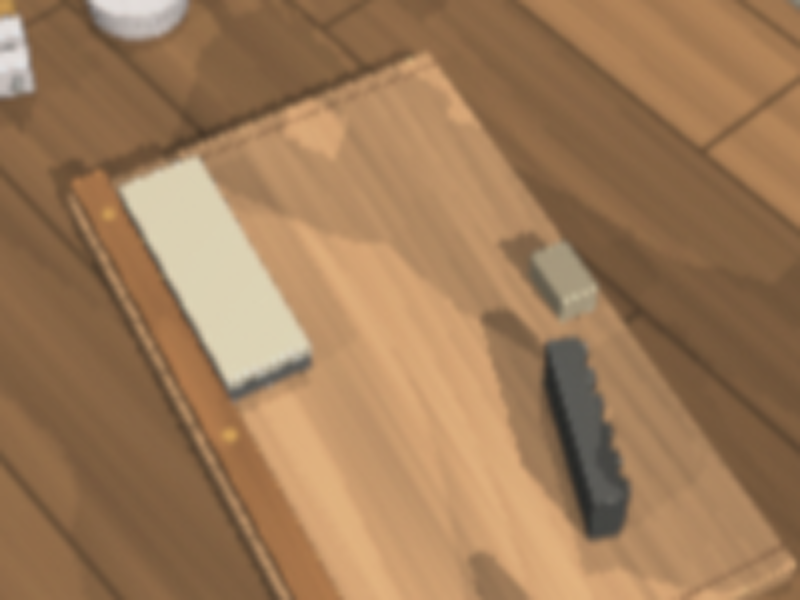

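View pics/t5.png

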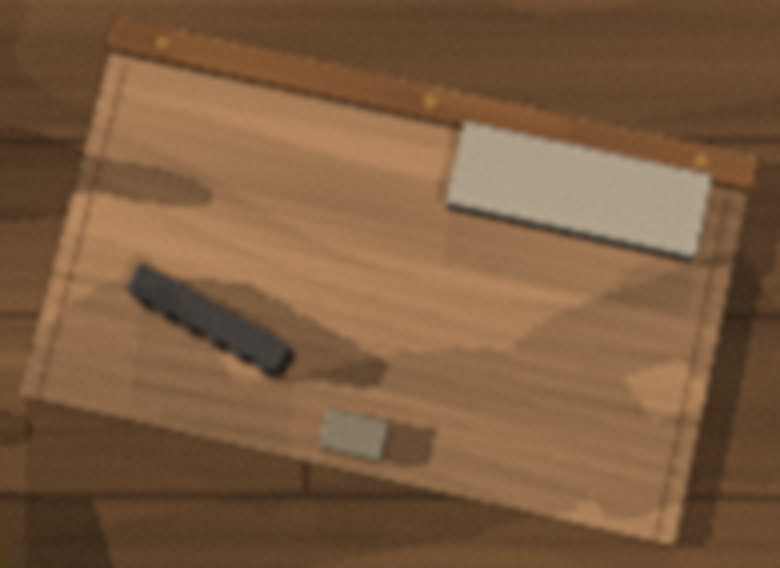

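The views show the stone flat, pale side up and against the strip; the flattener and slurry stone haven't moved. A numeric check of the gap and angle, then sign off if it holds.

Run:
```python
from h import *
m=nd(12.5)
img=cv2.imread("pics/t5f.png"); hsv=cv2.cvtColor(img,cv2.COLOR_BGR2HSV)
k=((hsv[...,1]<70)&(hsv[...,2]>120)).astype(np.uint8); k[:145]=0;k[190:]=0;k[:,:275]=0;k[:,355:]=0
ct=max(cv2.findContours(k,0,1)[0],key=cv2.contourArea)
P=ray("top",ct[:,0],48)
r=cv2.minAreaRect(P[:,:2].astype(np.float32)); print("top rect",r)
tc=ray("top",crop([(463,122),(712,175)],(170,120)),48)
sc=ray("scene",crop([(122,187),(230,393)],(180,150)),48)
for n_,a in (("top",tc),("scene",sc)): print(n_,"far edge n (strip 663.2):",np.round(a@m,1),"ang",np.degrees(np.arctan2(*(a[0]-a[1])[:2])))
# displacement of the others
d=cv2.absdiff(cv2.imread("pics/top0.png"),img)
for nm,(u,v) in dict(flat=(222,200),slurry=(258,229),yellow=(164,274),purple=(394,281),tin=(407,212),guide=(407,166),knife=(452,185),spray=(118,150),oil=(105,218)).items(): print(nm,d[v-12:v+12,u-12:u+12].mean().round(1),end=" ")
```

```text
top rect ((617.195556640625, -144.7588348388672), (180.29013061523438, 60.48300552368164), 77.28010559082031)
top far edge n (strip 663.2): [663.5 663.6] ang 12.449334991991446
scene far edge n (strip 663.2): [662.2 667.1] ang -165.99494722635933
flat 4.6 slurry 2.9 yellow 1.5 purple 1.5 tin 17.8 guide 1.3 knife 1.3 spray 1.5 oil 1.9
```

Run:
```python
from h import *
print(workorder.sign_off()); st()
```

```text
the job is handed in; nothing more can be done
None
the job is handed in; nothing more can be done
```

The whetstone lies flat with its pale fine layer on top and its long side against the stop strip. I handed the job in at about 14 s of robot time.

**What I did:** I tipped the stone away from the robot with the open fingertips, pushing high on the fine face. I then lowered them and pushed it across the board, turning it about 6° into line with the strip. I pressed it home twice, stopping at force rises of 14 N and 22 N, then withdrew. The stone was only pushed, never gripped.

**Last checks:**
- **Top view:** the stone's outline measured 180 x 60 mm. Its far edge was within 0.4 mm of the strip face, measured from an earlier view, and at 12.4° against the strip's 12.5°.
- **Scene view:** this agreed less well. Hand-picked corners gave −1.0 and +3.9 mm from the strip face, about 1.5° off the strip. I put that down to corner picking, since the top and wrist views show the edge parallel.
- **Other objects:** before and after pictures show no movement of the flattener, slurry stone, yellow and purple look-alikes, honing guide, knife, sprayer or oil bottle. The picture at the tin had changed, probably because the parked arm or its shadow was over it. In the scene view the tin was in the same place within about 3 pixels.

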